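Dock the weighted sample shuttle on its sensing pin

ROBOT

A 6-joint arm with a two-finger parallel gripper is mounted at the origin on a cart in front of the work surface, level with it; the furniture and walls round the work are solid. World frame = base frame: x ahead of the robot, y to its left, z up, the work surface at z = 0. Lengths are in m, angles in degrees, forces in N, time in s.
With the tool pointing down it reaches from about 0.35 to 0.875 m from the base axis. Payload 4.2 kg.
Tool frame: the origin (TCP) lies midway between the tips of the shut fingers; the grasp point (between the pads) lies 19 mm behind it; z points along the fingers, y is the line along which they close (so a half turn about z gives the same grasp; the last joint's range is limited). The gripper opens to 87 mm and grips with 3 to 60 N. Pads are 19 mm wide; open, the fingers measure 117 mm over their backs; the gripper's body (75 mm by 190 mm) begins 51 mm behind the grasp point.
Start: joints at [-54.397, 22.042, 0.453, 0, -68.411, -14.817], TCP at [0.222, -0.584, 0.223] pointing down, gripper open.
Joint ranges: [-179.83, 179.83], [-69.29, 118.12], [-61.27, 80.66], [-181.25, 117.63], [-171.15, -9.14], [-177.46, 177.46]. Speed limits (degrees/s): [159.86, 159.86, 180, 180, 180, 180].

INTERFACE

Orientations are given as a 3x3 rotation matrix whose columns are the frame's x, y, z axes.
In Python, from station import r gives the robot as it stands.
- The arm moves only by the tool shift_gripper, called after ">>>" as a command line: name --argument value ..., lists and objects as JSON in quotes. Schema: {"type":"object","properties":{"motion":{"type":"array","items":{"type":"array","items":{"type":"array","items":{"type":"number"},"minItems":7,"maxItems":7},"minItems":1,"maxItems":8},"minItems":1,"maxItems":1},"only":{"type":"string"},"quiet":{"type":"boolean"},"lines":{"type":"string"}},"required":["motion"],"additionalProperties":false}. motion is a list that holds a single list of rows (three levels of brackets), with 1 to 8 rows, each of 7 numbers: the opening from 0.0 (shut) to 1.0 (fully open), then dx, dy, dz in cm, then a rotation vector rx, ry, rz in units of 10 degrees; each row is the pose to reach, as a shift and turn from the pose commanded when the call began, along the tool's axes at that moment; what a row does not reach only later rows make up. A row lasts 1/10 s, in which the tool goes at most 0.05 m and 8.59 degrees, less where a joint would pass 70% of its speed; a pose out of reach is approached as far as the arm can. The fingers move at their own pace and stop on an object; the grip force is fixed at half the most. Time passes only in rows, so rows that do not move let the fingers close. The tool returns the time, the measured TCP pose, the force, the opening and the grip force at its end. only (a regular expression) keeps the lines of the reply that match it, lines (a string "A,B") keeps lines A to B, and quiet returns only ok. Input that does not fit is refused with a message, and nothing moves.
- r.sense(): the state, without advancing time (a new reading comes with each control period).
- r.capture(name): name is "side" or "top"; returns a dict with "pixels" (384x512x3 uint8, red, green, blue), "z_map" (384x512 float32, m along the optical axis (not along the pixel's ray), 0 where there is no reading), "K" (3x3 intrinsics, pixels), "world_from_camera" (4x4, takes a point from camera to world coordinates). Camera axes: x right, y up, looking along -z (the intrinsics and any distortion apply to the point x, -y, -z); pixel columns grow to the right and rows downward; lengths in m; the calibration is good to about 2 mm. A picture is of the moment at which its call begins.
- r.finish_job(): hands the job in; it is judged then, once.
The state is a dict: "time_s": time; "joints": joint angles; "joint_velocities": joint speeds; "effort": joint torques, N m; "tcp_pos": TCP position; "ee_rot": TCP orientation; "wrist_force": force on the tool from outside, world axes, zero at the start; "moment": the same for the moment, N m; "gripper_width": opening from 0.0 (shut) to 1.0 (fully open); "gripper_force": force on a finger pad.
Only numpy, scipy, OpenCV 4.12 (cv2) and the standard library are available. Lean on these libraries where they do the work, as an engineer would, in place of code of your own. Each camera call takes 0.05 s, during which the arm holds its last target. There are 200 camera calls.

TASK

Dock the loose sample shuttle in its cradle. Its two ends look alike but one is weighted: find the heavy end, then lay the shuttle into the two saddles with the heavy end over the cradle's sensing pin, so that the shuttle lies flat and its own weight keeps the pin pressed down. Set it down rather than dropping it in, and leave the beaker, the vial and the bottle where they are.

Things in the scene. Friction and masses are not known exactly. Their poses are not given: they have to be found in the camera images.
- shuttle: Loose shuttle, about 0.4 kg, 150 mm long (x): aluminium tube 28 mm dia, 90 mm long, with thin dark collars (34 mm dia), between two identical grey end blocks 30 mm long, 40x40 mm. Origin: mid-length, underside; tube axis 20 mm above it. One block, unmarked, is weighted: centre of mass about 35 mm from mid-length towards it; held by the middle it pulls down there with about 0.14 Nm.
- cradle: Docking cradle, fixed. Base plate 200 (x) x 92 (y) x 8 mm; origin at the centre of its underside, x along it towards the pin saddle, z up. A saddle at each end for the shuttle's end blocks; only the base plate lies under the tube, so fingers have room there. Seated, the shuttle's origin is 25 mm above the cradle's origin, their x axes parallel, either way round.
- plain_saddle (a point): Centre of the flat top of the plain aluminium saddle, at x = -60 mm of the cradle, 25 mm above the bench. Both saddles are alike: 34 mm long, cheeks 45 mm apart (2.5 mm play a side for the shuttle), flared tops to 45 mm above the bench; end stops at x = -79 and +79 mm, 34 mm high, leave 4 mm play at each end.
- sense_pin (a joint): Travel of the sensing pin (m): 0 = up, 7 mm proud of its saddle; 0.007 = pressed flush. It springs back. It starts to move at 1.7 N, is flush at 2.3 N: the shuttle's heavy end presses it flush by weight alone; the light end does not move it and the shuttle then stays tilted about 3 degrees.
- pin_top (a point): Centre of the top of the sensing pin: steel, 10 mm dia, in the middle of the black saddle at x = +60 mm, y = 0 of the cradle (flat top also 25 mm above the bench); 32 mm above the bench while up. A small black connector block sits on the outer +y cheek of this saddle.
- beaker: Small clear beaker, 45 mm in diameter and 54 mm tall, loose bystander; origin at the centre of its underside.
- vial_7: Small capped glass vial, 22 mm in diameter and 56 mm tall, loose bystander; origin at the centre of its underside.
- bottle_3: White bottle with a screw cap, 48 mm in diameter and 85 mm tall, loose bystander; origin at the centre of its underside.

How it is judged (in metres and radians):
At the end, for the whole second after the job is handed in: The shuttle lies at rest and released in the cradle, its middle within 8 mm of the cradle's middle seen from above and its axis within 0.05 rad of the cradle's long axis (so it lies flat), and it holds the sensing pin pressed at least 5.5 mm of its 7 mm (value of joint sense_pin above 0.0055 m and horizontal distance between shuttle and cradle below 0.008 m and angle between the x axis of shuttle and the x axis of cradle, either way round below 0.05 rad and linear speed of shuttle below 0.02 m/s); the robot touches nothing.
It fails at once if the shuttle is dropped into the cradle (faster than 0.5 m/s just above the saddles) (horizontal distance between shuttle and cradle below 0.05 m and height (world z) of shuttle below 0.06 m and linear speed of shuttle above 0.5 m/s).
It fails at once if the beaker, the vial or the bottle is moved more than 30 mm or knocked over (distance of any of beaker, vial_7, bottle_3 from where it was at the start of the episode above 0.03 m or angle between any of beaker, vial_7, bottle_3's own z axis and vertical above 0.5 rad).
It also fails if it takes over 48 s, if anything falls off the work surface, if the arm or the gripper's body presses on something with over 40 N, if the wrist force passes 120 N, or if a joint passes its speed limit or range.

## Working session

There is one attempt and no reset: what is moved stays moved. The work goes in short steps, Python scripts to look and compute and a tool call to move; the robot and the scene stay as the last step left them, time stands still between calls to the robot, and variables do not carry over. Pictures are saved under pics/ and viewed, at most 10 in all, crops included, and the job is handed in when it is done.

```bash
ls; mkdir -p pics; cat > h.py <<'E'
import numpy as np, cv2
from station import r
def pts(c):
    z=c["z_map"]; K=c["K"]; v,u=np.mgrid[:z.shape[0],:z.shape[1]]
    p=np.stack([(u-K[0,2])/K[0,0]*z, -(v-K[1,2])/K[1,1]*z, -z],-1)
    T=c["world_from_camera"]; w=p@T[:3,:3].T+T[:3,3]; w[z==0]=np.nan
    return w
def save(c,n): cv2.imwrite("pics/"+n,cv2.cvtColor(c["pixels"],cv2.COLOR_RGB2BGR))
E
python3 - <<'E'
from h import *
for n in("top","side"):
    c=r.capture(n); save(c,n+"0.png"); np.savez(n+"0.npz",**c); print(c["K"],c["world_from_camera"],[k for k in c])
print(r.sense())
E
```

```text
pics
station.py
[[492.3346012    0.         256.17939021]
 [  0.         492.3346012  196.20201362]
 [  0.           0.           1.        ]] [[-2.42057461e-02  9.94352865e-01 -1.03326961e-01  2.78509187e-01]
 [-9.99706772e-01 -2.41456683e-02  1.83237575e-03 -2.57547957e-02]
 [-6.72870459e-04  1.03341017e-01  9.94645757e-01  1.87185158e+00]
 [ 0.00000000e+00  0.00000000e+00  0.00000000e+00  1.00000000e+00]] ['pixels', 'z_map', 'K', 'world_from_camera']
[[450.10771184   0.         250.32648574]
 [  0.         450.10771184 191.87653793]
 [  0.           0.           1.        ]] [[ 0.99956653  0.00876014  0.02810709  0.51249424]
 [ 0.01906805  0.53476724 -0.84478424 -1.27972081]
 [-0.02243118  0.844954    0.53436839  0.86781948]
 [ 0.          0.          0.          1.        ]] ['pixels', 'z_map', 'K', 'world_from_camera']
{'time_s': 0.1, 'joints': array([-5.43973888e+01,  2.20845313e+01,  3.88111330e-01, -2.54185374e-02,
       -6.84108290e+01, -1.48160635e+01]), 'joint_velocities': array([-0.03202896, -0.09519528,  0.15027362,  0.07303612, -0.13755375,
        0.01802941]), 'effort': array([-7.05201273e-04, -3.91690671e+01,  1.87935144e+01,  4.23191652e+00,
        1.34542241e-02, -7.80816231e-05]), 'tcp_pos': array([ 0.22162692, -0.58381318,  0.22159138]), 'ee_rot': array([[-9.34967050e-01, -3.54733769e-01, -7.54289605e-04],
       [-3.54734562e-01,  9.34965393e-01,  1.76207168e-03],
       [ 8.01683498e-05,  1.91505155e-03, -9.99998163e-01]]), 'wrist_force': array([0.06329718, 1.05034129, 0.4803809 ]), 'moment': array([-0.01324801,  0.01883801,  0.02804819]), 'gripper_force': 0.0, 'gripper_width': 0.9998233924974216}
```

View pics/top0.png

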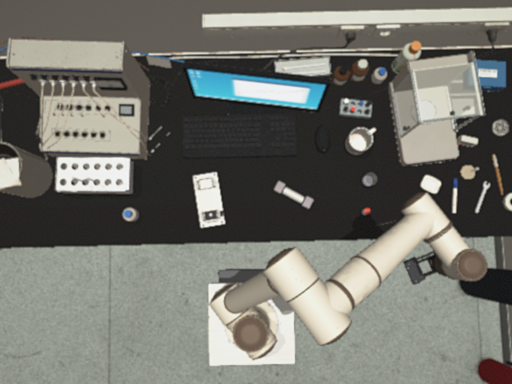

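View pics/side0.png

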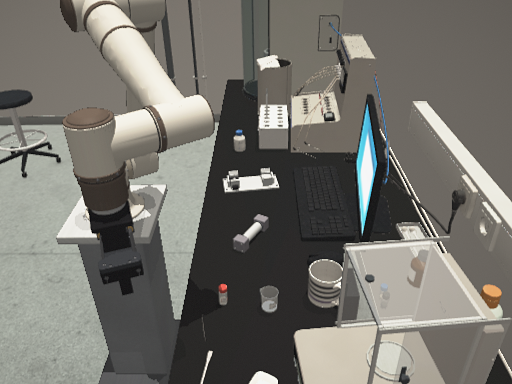

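The top view shows the shuttle at (293,194), the cradle at (208,200) with its dark saddle apparently at the lower end, the beaker at (369,180), the vial at (366,211) and the bottle at (130,214). The side view agrees. Next I'll measure them and zoom in on the cradle.

```bash
cat > m.py <<'E'
from h import *
def rect(P):
    m=P.mean(0); 
    (c,s,a)=cv2.minAreaRect((P*1000).astype(np.float32)); return np.round(c,1),np.round(s,1),round(a,1)
E
python3 - <<'E'
from m import *
c=dict(np.load("top0.npz")); w=pts(c); px=c["pixels"].astype(int)
def reg(n,u0,u1,v0,v1,lo,hi):
    s=w[v0:v1,u0:u1]; m=(s[...,2]>lo)&(s[...,2]<hi); 
    P=s[m]; print(n,len(P),P.mean(0).round(4),rect(P[:,:2]),"zmax",P[:,2].max().round(4))
print("bench z",np.nanmedian(w[160:235,235:270,2]))
reg("shuttle",268,320,172,215,.012,.08)
reg("cradle",185,232,165,235,.004,.08)
reg("cradle hi",185,232,165,235,.03,.08)
reg("beaker",358,382,168,190,.02,.1)
reg("vial",358,376,203,220,.02,.1)
reg("bottle",118,142,203,224,.02,.12)
s=w[165:235,185:232]
for v in range(168,232,2): print(v,' '.join("%3d"%(1000*x) if x==x else ' --' for x in w[v,190:230:2,2]))
a=c["pixels"][165:235,185:325]; a=cv2.resize(a,None,fx=5.6,fy=5.6,interpolation=cv2.INTER_CUBIC); cv2.imwrite("pics/z1.png",a[...,::-1])
E
```

```text
bench z 8.578610198939352e-05
shuttle 368 [ 0.4712 -0.1684  0.0341] (array([ 483.9, -162.7]), array([194.9,  85.6]), 71.4) zmax 0.0558
cradle 1530 [0.4604 0.153  0.0148] (array([465.3, 155.1]), array([176.9, 265. ]), 88.9) zmax 0.0549
cradle hi 199 [0.4639 0.1524 0.0386] (array([463.9, 148.4]), array([169.1,  78.8]), 8.5) zmax 0.0549
beaker 71 [ 0.524 -0.459  0.041] (array([ 523. , -457.9]), array([43.1, 46.2]), 24.7) zmax 0.0609
vial 41 [ 0.4018 -0.4371  0.0485] (array([ 402.5, -438.6]), array([20.3, 20.6]), 25.7) zmax 0.0658
bottle 158 [0.4104 0.4359 0.0638] (array([411.9, 441.5]), array([47. , 46.6]), 4.6) zmax 0.0952
168   4   0   0  -1   3  -3  -6  -4  -4  -1   7   7  -6   8  -4  13   9   1   0  -1
170   3   9   4   0   0  -1   3  -3 -11   4  -5  -8  -7   9  -5  -2   9   6  -3   8
172   5  -2   4  -2   4   0   0   6 -11  -1  -8  -9  -8  12  -1  -1   0   4   2  -3
174  -1  -1   8   5  -2   0   0   5   0  16  15   0  13  -1  -2  10  -2   0  -3  -5
176   3  -4   9   3   5   7  15  13  13   5  33  11  14  11  -2   0   0   0  -3  -8
178   3   4   9  12   3  42  37  33  36  29  24  40
[... 1516 characters left out ...]
  25  38  19  24   0   7  -3
216   2  -1   0   3  -7  11  49  32  28  27  28  32  21  26  41  47  18   2   0   2
218  -1   1  -2  -4   5  11  46  44  26  29  25  12  27  20  34   5  17   7   2 -12
220   3   2   4   2   0   4  47  35  27   9  30  40  30  47   6   5   1  21  -1  -6
222   5  -1   0   0   3   6  13   8  27  21  12   4  10   2   7  13   4   1  -2  -4
224   6  -3  -3   0  -2   1   2  12  14  10   3   0   5  -1  11   3   7   6  10  -2
226   2   7  -2  -2   1  -7  15   6   1   7  10  -6   0   0   1  -3  -6  10   2  -5
228  -2  -7  -3   3  -5   6  -3   1  -6  -2 -10   0   1   1   3   6   0   3   3   0
230  -4  -6   9  -6   9  -2  -1   1   9  -7   0   1   0   3  -8  -2   0   0   6   2
```

View pics/z1.png

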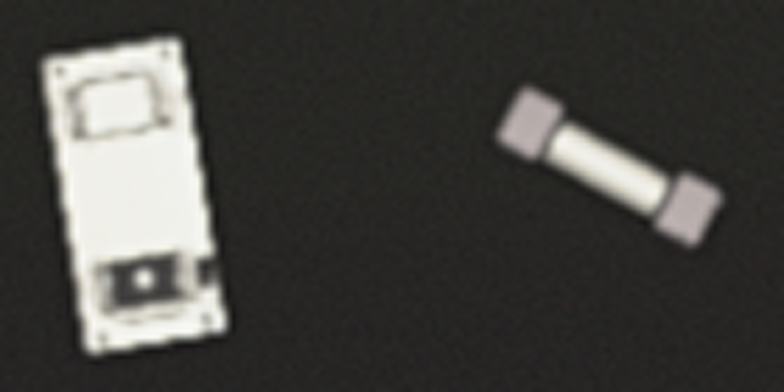

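The zoomed crop shows the cradle's black pin saddle at its lower end (crop (145,280)), with the connector to the right at (207,272), so cradle +x points towards the robot. The shuttle blocks are at crop (531,123) and (689,210). Depth noise is about 5 mm, so I'll use the colour outlines with known heights instead.

```bash
cat >> m.py <<'E'
def proj(c,uv,z):
    K,T=c["K"],c["world_from_camera"]; uv=np.atleast_2d(uv)
    d=np.c_[(uv[:,0]-K[0,2])/K[0,0],-(uv[:,1]-K[1,2])/K[1,1],-np.ones(len(uv))]@T[:3,:3].T
    return T[:3,3]+d*((z-T[2,3])/d[:,2])[:,None]
def blob(c,u0,u1,v0,v1,z,f=8,th=100):
    """outline of the largest bright blob, as world xy (mm) at height z"""
    g=c["pixels"].max(2)[v0:v1,u0:u1]; g=cv2.resize(g,None,fx=f,fy=f,interpolation=cv2.INTER_CUBIC)
    cs,_=cv2.findContours((g>th).astype(np.uint8),0,cv2.CHAIN_APPROX_NONE); k=max(cs,key=cv2.contourArea)[:,0,:]
    uv=(k+.5)/f-.5+[u0,v0]; return proj(c,uv,z)[:,:2]
E
python3 - <<'E'
from m import *
c=dict(np.load("top0.npz"))
P=blob(c,185,232,165,235,.006); print("cradle",rect(P), cv2.boxPoints(cv2.minAreaRect((P*1e3).astype(np.float32))).round(1).tolist())
P=blob(c,268,320,172,215,.02); print("shuttle",rect(P), cv2.boxPoints(cv2.minAreaRect((P*1e3).astype(np.float32))).round(1).tolist())
# crop -> full pixel
f=lambda x,y:((x+.5)/5.6-.5+185,(y+.5)/5.6-.5+165)
for n,p,z in(("pin",(145,280),.032),("plain saddle",(121,104),.025),("plain rim",(121,104),.04),("blkA",(531,123),.03),("blkB",(689,210),.03)): print(n,proj(c,f(*p),z).round(4))
# side view
c=dict(np.load("side0.npz"))
a=c["pixels"][160:260,215:295]; cv2.imwrite("pics/z2.png",cv2.resize(a,None,fx=6,fy=6,interpolation=cv2.INTER_CUBIC)[...,::-1])
E
```

```text
cradle (array([465. , 153.4]), array([207.8, 100. ]), 8.2) [[355.1000061035156, 188.10000610351562], [369.29998779296875, 89.19999694824219], [575.0, 118.69999694824219], [560.7999877929688, 217.60000610351562]]
shuttle (array([ 474.9, -169.8]), array([154.3,  43.2]), 59.9) [[417.6000061035156, -225.8000030517578], [454.8999938964844, -247.39999389648438], [532.2999877929688, -113.9000015258789], [495.0, -92.19999694824219]]
pin [[0.4046 0.1435 0.032 ]]
plain saddle [[0.5245 0.1586 0.025 ]]
plain rim [[0.5225 0.1571 0.04  ]]
blkA [[ 0.5043 -0.1176  0.03  ]]
blkB [[ 0.4429 -0.2218  0.03  ]]
```

View pics/z2.png

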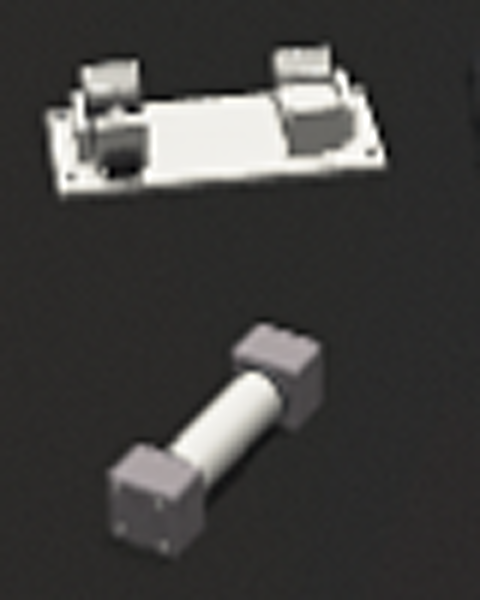

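Cradle centre is about (0.465, 0.152), with the pin direction at yaw ~188°. Shuttle centre is about (0.475, -0.170), axis at 60°. The sizes agree (206×98 and 154×43 mm outlines, each with about one pixel of blur). Now I'll compute the approach.

```bash
cat > go.py <<'E'
import sys,numpy as np
from scipy.spatial.transform import Rotation as R
from station import r
# python3 go.py x y z yaw(deg of tool x axis): shift and turn in tool axes to a tool-down pose
x,y,z,a=map(float,sys.argv[1:5]); s=r.sense(); M=np.array(s["ee_rot"]); t=np.radians(a)
G=np.c_[[np.cos(t),np.sin(t),0],[np.sin(t),-np.cos(t),0],[0,0,-1]]
print("shift",(M.T@(np.array([x,y,z])-s["tcp_pos"])).round(4),"turn",R.from_matrix(M.T@G).as_rotvec(degrees=True).round(2))
E
python3 go.py .475 -.170 .12 239.9
```

```text
shift [-0.3837  0.2968  0.1021] turn [ 1.100e-01  3.000e-02 -3.912e+01]
```
z down 0.10 while passing over vial: straight line → capped path, at vial position it's ~35% → z ~0.185. Fine.

The manual's scale: shifts go in cm and turns go in units of 10 degrees. Converting my numbers, -0.384 m is -38.4, 0.297 m is 29.7, -39.1 degrees is -3.91.

>>> shift_gripper --motion '[[[1,-38.4,29.7,7,0,0,-3.91],[1,-38.4,29.7,7,0,0,-3.91],[1,-38.4,29.7,7,0,0,-3.91],[1,-38.4,29.7,7,0,0,-3.91],[1,-38.4,29.7,7,0,0,-3.91],[1,-38.4,29.7,7,0,0,-3.91],[1,-38.4,29.7,7,0,0,-3.91],[1,-38.4,29.7,7,0,0,-3.91]]]'

```text
time_s: 0.9
tcp_pos: [0.4291, -0.2448, 0.1651]
ee_rot: [[-0.502, -0.865, -0.0], [-0.865, 0.502, 0.0], [-0.0, 0.0, -1.0]]
wrist_force: [0.9, 0.0, -0.6]
gripper_width: 1.002
gripper_force: 0.0
```

```bash
python3 go.py .475 -.170 .12 239.9
```

```text
shift [-0.0877 -0.0022  0.0451] turn [ 0.01  0.   -0.01]
```

>>> shift_gripper --motion '[[[1,-8.8,-0.2,4.5,0,0,0],[1,-8.8,-0.2,4.5,0,0,0],[1,-8.8,-0.2,4.5,0,0,0],[1,-8.8,-0.2,4.5,0,0,0]]]'

```text
time_s: 1.3
tcp_pos: [0.4744, -0.1707, 0.1197]
ee_rot: [[-0.5, -0.866, -0.002], [-0.866, 0.5, 0.0], [0.001, 0.002, -1.0]]
wrist_force: [-0.2, -0.3, 0.3]
gripper_width: 1.002
gripper_force: 0.0
```

```bash
python3 go.py .475 -.170 .004 239.9
```

```text
shift [-0.001  -0.0004  0.1156] turn [ 0.11 -0.06  0.12]
```

To row units: 0.115 m is 11.5, 0.105 m is 10.5.

>>> shift_gripper --motion '[[[1,-0.1,0,4,0,0,0],[1,-0.1,0,8,0,0,0],[1,-0.1,0,10.5,0,0,0],[1,-0.1,0,11.5,0,0,0],[1,-0.1,0,11.5,0,0,0],[1,-0.1,0,11.5,0,0,0]]]'

```text
time_s: 1.9
tcp_pos: [0.476, -0.1714, 0.0067]
ee_rot: [[-0.502, -0.865, 0.002], [-0.865, 0.502, -0.0], [-0.001, -0.002, -1.0]]
wrist_force: [-0.1, -0.5, -0.2]
gripper_width: 1.004
gripper_force: 0.0
```

>>> shift_gripper --motion '[[[0,0,0,0,0,0,0],[0,0,0,0,0,0,0],[0,0,0,0,0,0,0],[0,0,0,0,0,0,0],[0,0,0,0,0,0,0],[0,0,0,0,0,0,0],[0,0,0,0,0,0,0],[0,0,0,0,0,0,0]]]'

```text
time_s: 2.7
tcp_pos: [0.475, -0.1707, 0.0054]
ee_rot: [[-0.502, -0.865, -0.0], [-0.865, 0.502, 0.0], [0.0, 0.0, -1.0]]
wrist_force: [-0.4, -0.5, 0.3]
gripper_width: 0.355
gripper_force: 0.0
```

```bash
python3 -c "
from station import r
s=r.sense();print(s['wrist_force'],s['moment'])"
```

```text
[-0.37684299 -0.50492112  0.32030097] [0.02415561 0.05757782 0.01306668]
```

Nearly at 28 mm (0.32 of the opening). I'll close fully, then lift 40 mm slowly.

>>> shift_gripper --motion '[[[0,0,0,0,0,0,0],[0,0,0,0,0,0,0],[0,0,0,0,0,0,0]]]'

```text
time_s: 3.0
tcp_pos: [0.4747, -0.1706, 0.0054]
ee_rot: [[-0.502, -0.865, -0.001], [-0.865, 0.502, 0.0], [0.0, 0.001, -1.0]]
wrist_force: [-0.3, 2.3, 0.1]
gripper_width: 0.315
gripper_force: 30.0
```

>>> shift_gripper --motion '[[[0,0,0,-1,0,0,0],[0,0,0,-2,0,0,0],[0,0,0,-3,0,0,0],[0,0,0,-4,0,0,0],[0,0,0,-4,0,0,0],[0,0,0,-4,0,0,0],[0,0,0,-4,0,0,0],[0,0,0,-4,0,0,0]]]'

```text
time_s: 3.8
tcp_pos: [0.4746, -0.1707, 0.045]
ee_rot: [[-0.502, -0.865, -0.001], [-0.865, 0.502, 0.0], [0.0, 0.001, -1.0]]
wrist_force: [0.4, -0.8, -4.5]
gripper_width: 0.314
gripper_force: 30.0
```

```bash
python3 - <<'E'
from h import *
s=r.sense();M=s['ee_rot'];print(s['wrist_force'],s['moment'],"tool moment",M.T@s['moment'])
c=r.capture("side"); a=c["pixels"][190:270,210:290]; cv2.imwrite("pics/z3.png",cv2.resize(a,None,fx=6,fy=6,interpolation=cv2.INTER_CUBIC)[...,::-1])
E
```

```text
[ 0.40206067 -0.80102784 -4.47163188] [ 0.16476007 -0.0577437   0.00387186] tool moment [-0.03273155 -0.17148569 -0.00406331]
```

View pics/z3.png

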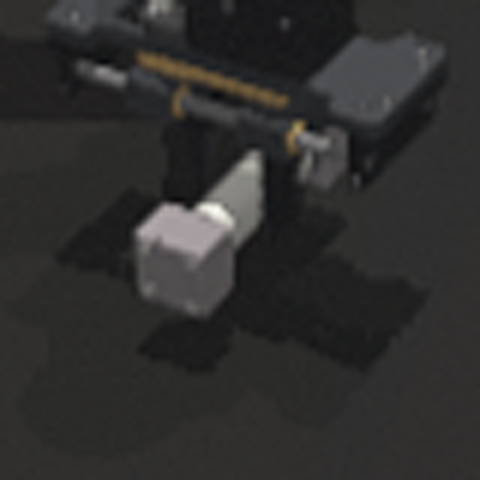

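The side picture shows the shuttle held; its near block is at crop (185,260), and it's not clear whether it is tilted. The moment puts the load towards tool +x, the -y block (B), so B is heavy. I'll set it down and regrasp 28 mm towards B, which also checks this: the moment should nearly vanish.

To row units: 0.03 m is 3, 0.04 m is 4.

>>> shift_gripper --motion '[[[0,0,0,1,0,0,0],[0,0,0,2,0,0,0],[0,0,0,3,0,0,0],[0,0,0,3.5,0,0,0],[0,0,0,4,0,0,0],[0,0,0,4,0,0,0],[0.7,0,0,4,0,0,0],[0.7,0,0,4,0,0,0]]]'

```text
time_s: 4.65
tcp_pos: [0.476, -0.1709, 0.006]
ee_rot: [[-0.501, -0.865, 0.002], [-0.865, 0.501, -0.0], [-0.001, -0.002, -1.0]]
wrist_force: [-1.1, 0.1, -0.5]
gripper_width: 0.418
gripper_force: 0.0
```

>>> shift_gripper --motion '[[[0.7,0,0,0,0,0,0],[0.7,0,0,0,0,0,0],[0.7,0,0,0,0,0,0],[0.7,0,0,0,0,0,0]]]'

```text
time_s: 5.05
tcp_pos: [0.4751, -0.1707, 0.0055]
ee_rot: [[-0.502, -0.865, 0.0], [-0.865, 0.502, -0.0], [-0.0, -0.0, -1.0]]
wrist_force: [-0.0, -0.1, 0.1]
gripper_width: 0.684
gripper_force: 0.0
```

>>> shift_gripper --motion '[[[0.7,1.4,0,0,0,0,0],[0.7,2.8,0,0,0,0,0],[0.7,2.8,0,0,0,0,0],[0.7,2.8,0,0,0,0,0]]]'

```text
time_s: 5.45
tcp_pos: [0.4605, -0.1957, 0.0055]
ee_rot: [[-0.503, -0.864, -0.0], [-0.864, 0.503, -0.0], [0.0, 0.0, -1.0]]
wrist_force: [0.1, -0.0, -0.4]
gripper_width: 0.698
gripper_force: 0.0
```

>>> shift_gripper --motion '[[[0,0,0,0,0,0,0],[0,0,0,0,0,0,0],[0,0,0,0,0,0,0],[0,0,0,0,0,0,0],[0,0,0,0,0,0,0],[0,0,0,0,0,0,0],[0,0,0,0,0,0,0],[0,0,0,0,0,0,0]]]'

```text
time_s: 6.25
tcp_pos: [0.4609, -0.1948, 0.0055]
ee_rot: [[-0.502, -0.865, -0.0], [-0.865, 0.502, 0.0], [-0.0, 0.0, -1.0]]
wrist_force: [-0.5, 2.4, 0.2]
gripper_width: 0.309
gripper_force: 30.0
```

>>> shift_gripper --motion '[[[0,0,0,-2,0,0,0],[0,0,0,-5,0,0,0],[0,0,0,-9,0,0,0],[0,0,0,-12,0,0,0],[0,0,0,-12,0,0,0],[0,0,0,-12,0,0,0],[0,0,0,-12,0,0,0],[0,0,0,-12,0,0,0]]]'

```text
time_s: 7.05
tcp_pos: [0.4596, -0.1947, 0.1235]
ee_rot: [[-0.502, -0.865, -0.004], [-0.865, 0.502, 0.001], [0.002, 0.004, -1.0]]
wrist_force: [-0.4, 0.7, -3.8]
gripper_width: 0.312
gripper_force: 30.0
```

```bash
python3 - <<'E'
from m import *
s=r.sense();M=s['ee_rot'];print(s['wrist_force'],"tool moment",M.T@s['moment'])
c=r.capture("top"); np.savez("top1.npz",**c); a=c["pixels"][150:240,180:330]; cv2.imwrite("pics/z4.png",cv2.resize(a,None,fx=5,fy=5,interpolation=cv2.INTER_CUBIC)[...,::-1])
E
python3 go.py .465 .152 .13 188
```

```text
[-0.36253753  0.65988081 -3.84224067] tool moment [-0.02372897 -0.06146227 -0.01005926]
shift [-0.3025  0.1697 -0.0061] turn [ 0.15 -0.17 51.87]
```

View pics/z4.png

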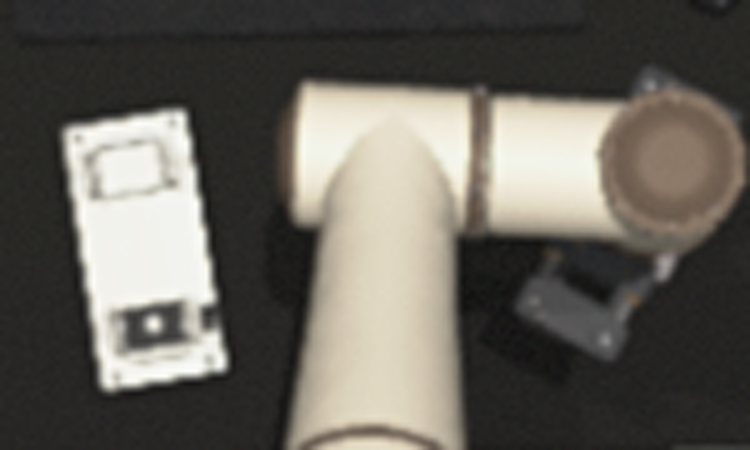

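Moment fell from 0.17 to 0.06, so B is confirmed heavy. The top view shows the cradle unchanged at crop (145,250), with the held shuttle hidden under the wrist. I'll refine the cradle pose with edge profiles before the docking move.

```bash
cat > cr.py <<'E'
from m import *
def edges(c,ctr,ang,z,S0,S1,L,cols=False):
    """half-max edges of plate profiles in the plane z; S along which profile runs"""
    t=np.radians(ang); ax=np.array([np.cos(t),np.sin(t)]); ay=np.array([-ax[1],ax[0]])
    if cols: ax,ay=ay,ax
    K,T=c["K"],c["world_from_camera"]; Ti=np.linalg.inv(T)
    g=c["pixels"].max(2).astype(np.float32); out=[]
    q=np.arange(-L,L,.0005)
    for s in np.linspace(S0,S1,25):
        W=np.c_[ctr+s*ax+q[:,None]*ay,np.full(len(q),z)]; p=W@Ti[:3,:3].T+Ti[:3,3]
        u=K[0,0]*p[:,0]/-p[:,2]+K[0,2]; v=K[1,1]*-p[:,1]/-p[:,2]+K[1,2]
        f=cv2.remap(g,u[None].astype(np.float32),v[None].astype(np.float32),cv2.INTER_LINEAR)[0]
        m=q[f>(f.max()+np.percentile(f,10))/2]; out.append((s,m[0],m[-1]))
    o=np.array(out); a=np.polyfit(o[:,0],o[:,1:].mean(1),1); return (a[1]*1e3).round(2),np.degrees(np.arctan(a[0])).round(2),(np.median(o[:,2]-o[:,1])*1e3).round(1)
for n in("top0","top1","side0"):
    c=dict(np.load(n+".npz"))
    for z in (.006,.008): print(n,z,"lat",edges(c,np.array([.465,.152]),8,z,-.035,.035,.07),"lon",edges(c,np.array([.465,.152]),8,z,-.022,.022,.125,True))
E
python3 cr.py
```

```text
top0 0.006 lat (np.float64(1.22), np.float64(0.12), np.float64(95.0)) lon (np.float64(0.11), np.float64(-0.23), np.float64(203.0))
top0 0.008 lat (np.float64(1.09), np.float64(0.17), np.float64(94.5)) lon (np.float64(-0.06), np.float64(-0.18), np.float64(202.5))
top1 0.006 lat (np.float64(1.24), np.float64(0.07), np.float64(95.0)) lon (np.float64(0.17), np.float64(-0.08), np.float64(203.0))
top1 0.008 lat (np.float64(1.05), np.float64(0.14), np.float64(95.0)) lon (np.float64(-0.06), np.float64(0.14), np.float64(203.0))
side0 0.006 lat (np.float64(-4.6), np.float64(0.49), np.float64(96.0)) lon (np.float64(-0.08), np.float64(0.31), np.float64(199.5))
side0 0.008 lat (np.float64(-7.91), np.float64(0.51), np.float64(96.0)) lon (np.float64(-0.39), np.float64(0.19), np.float64(199.0))
```

```bash
python3 go.py .4366 .1491 .115 188.1
```

```text
shift [-0.2858  0.1927  0.009 ] turn [ 0.15 -0.17 51.77]
```

To row units: -0.258 m is -25.8, -0.231 m is -23.1, 48 degrees is 4.8.

>>> shift_gripper --motion '[[[0,-3.3,2.2,0,0,0,0.6],[0,-6.6,4.4,0,0,0,1.2],[0,-9.9,6.7,0,0,0,1.8],[0,-13.2,8.9,0,0,0,2.4],[0,-16.5,11.1,0,0,0,3],[0,-19.8,13.3,0,0,0,3.6],[0,-23.1,15.6,0,0,0,4.2],[0,-25.8,17.4,0.5,0,0,4.8]]]'

```text
time_s: 7.9
tcp_pos: [0.4398, 0.1177, 0.1203]
ee_rot: [[-0.979, -0.203, 0.001], [-0.203, 0.979, 0.0], [-0.001, 0.0, -1.0]]
wrist_force: [0.8, 0.5, -3.5]
gripper_width: 0.315
gripper_force: 30.0
```

>>> shift_gripper --motion '[[[0,0,0,0,0,0,0],[0,0,0,0,0,0,0],[0,0,0,0,0,0,0],[0,0,0,0,0,0,0]]]'

```text
time_s: 8.3
tcp_pos: [0.4398, 0.1146, 0.1202]
ee_rot: [[-0.979, -0.205, -0.001], [-0.205, 0.979, -0.0], [0.001, -0.0, -1.0]]
wrist_force: [-0.2, -0.5, -3.5]
gripper_width: 0.314
gripper_force: 30.0
```

```bash
python3 go.py .4366 .1491 .085 188.1
```

```text
shift [-0.004   0.0344  0.0352] turn [-0.02 -0.04  3.72]
```

To row units: 0.035 m is 3.5, 0.0344 m is 3.44, 3.7 degrees is 0.37.

>>> shift_gripper --motion '[[[0,-0.2,1.2,1.2,0,0,0.15],[0,-0.4,2.4,2.4,0,0,0.3],[0,-0.4,3.4,3.2,0,0,0.37],[0,-0.4,3.44,3.5,0,0,0.37],[0,-0.4,3.44,3.5,0,0,0.37],[0,-0.4,3.44,3.5,0,0,0.37],[0,-0.4,3.44,3.5,0,0,0.37]]]'

```text
time_s: 9.0
tcp_pos: [0.4371, 0.1497, 0.086]
ee_rot: [[-0.99, -0.142, 0.001], [-0.142, 0.99, 0.001], [-0.001, 0.0, -1.0]]
wrist_force: [0.0, 0.1, -3.9]
gripper_width: 0.315
gripper_force: 30.0
```

```bash
python3 go.py .4366 .1491 .085 188.1;python3 - <<'E'
from m import *
c=r.capture("top"); np.savez("top2.npz",**c); a=c["pixels"][160:240,180:240]; a=cv2.resize(a,None,fx=6,fy=6,interpolation=cv2.INTER_CUBIC)
c=r.capture("side"); np.savez("side2.npz",**c); b=c["pixels"][140:220,200:270]; b=cv2.resize(b,None,fx=6,fy=6,interpolation=cv2.INTER_CUBIC)
cv2.imwrite("pics/z5.png",np.hstack([a,b])[...,::-1])
E
```

```text
shift [ 0.0006 -0.0005  0.001 ] turn [0.02 0.05 0.06]
```

View pics/z5.png

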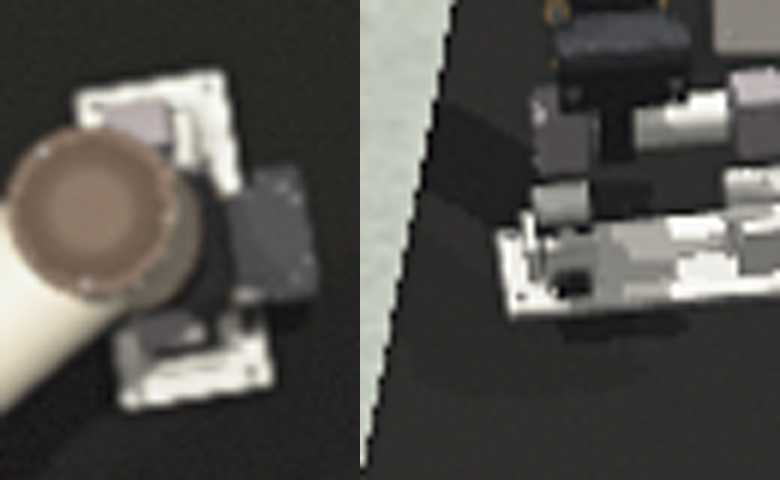

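The shuttle is held level above the cradle, aligned in both views. The light block's top face in the left panel spans columns ~104–172 with its far edge at row ~103. I'll check that against its expected place.

```bash
python3 - <<'E'
from m import *
c=dict(np.load("top2.npz")); p=c["pixels"][160:185,192:212].astype(int)
g=(p[...,0]+p[...,2])/2-p[...,1]   # purple-ness
f=8; G=cv2.resize(g.astype(np.float32),None,fx=f,fy=f,interpolation=cv2.INTER_CUBIC)
print(g.max(), np.round(g[:,:]).astype(int)[3:16])
cs,_=cv2.findContours((G>g.max()/2).astype(np.uint8),0,cv2.CHAIN_APPROX_NONE); k=max(cs,key=cv2.contourArea)[:,0,:]
W=proj(c,(k+.5)/f-.5+[192,160],.1205)[:,:2]-[.4648,.1531]
t=np.radians(188.1); ax=np.array([np.cos(t),np.sin(t)]); ay=np.array([-ax[1],ax[0]])
X=W@ax*1e3; Y=W@ay*1e3; print("x",np.percentile(X,[0,5,95,100]).round(1),"y",np.percentile(Y,[0,5,50,95,100]).round(1))
E
python3 cr.py | grep nothing; sed -i 's/^for n in.*/for n in("top2",):/' cr.py
```

```text
5.0 [[-1 -2 -1 -1 -1  0 -2 -2 -2 -1 -1 -1 -2 -1  0 -1 -1  0 -1  0]
 [-2 -1 -2 -1  0 -2 -2 -2 -2 -2  0 -2 -2  0 -2 -2 -1 -3  0 -2]
 [-2 -1  0 -1  0 -2 -2  0 -2 -2 -2 -3 -2 -2 -2 -2 -3 -2 -2 -3]
 [-3 -1 -1 -1 -3 -2  0 -2 -2 -1  0  0 -1 -2 -2 -1 -1 -2 -2  0]
 [-2 -1  0 -1 -2 -1 -1 -2 -1 -1 -2  0  0  0 -2 -1 -2 -2 -2 -1]
 [ 0 -2 -1 -2 -1 -1  0 -1 -1 -1  0 -2 -2  0  0 -2 -1 -1 -1 -2]
 [-2  0  0 -2 -2 -2  0 -2  0  0  0  0 -2  0 -2  0 -2  1  0 -1]
 [-1 -2 -1  0 -1 -2 -2 -2 -2 -1 -2 -2 -2 -2 -1 -2 -2 -2 -2 -1]
 [-2  0 -2 -2 -2 -2 -1 -2 -2 -2 -2 -1 -1 -2  0 -2 -2 -2 -1 -1]
 [-2 -1  0 -1 -2  0 -2 -2  0 -2 -1 -2  0 -2 -2 -2 -2 -2 -4 -4]
 [-1  0 -1 -2  0 -2 -3 -2 -1 -2 -2 -2 -2 -3 -4 -4 -4 -7 -8 -6]
 [-2 -2 -2 -2 -1 -2 -3 -2 -3 -3 -2 -4 -4 -5 -3 -2 -2 -4 -4 -3]
 [ 0 -2 -2 -2 -4 -3 -5 -5 -3 -2 -2 -2 -2 -3 -3 -2 -3 -4 -2 -3]]
x [-71.6 -70.9 -43.4 -41.3] y [-33.6 -30.8  -7.   16.7  17.3]
```

```bash
python3 - <<'E'
from m import *
c=dict(np.load("top2.npz")); p=c["pixels"][174:186,193:213].astype(int)
print(p[...,1]); print((p[...,0]+p[...,2])//2-p[...,1])
t=np.radians(188.1); ax=np.array([np.cos(t),np.sin(t)]); ay=np.array([-ax[1],ax[0]])
# predicted top-face corners in pixels, shuttle nominal
Ti=np.linalg.inv(c["world_from_camera"]);K=c["K"]
for x,y in((-75,20),(-75,-20),(-45,-20),(-45,20)):
    w=np.r_[np.array([.4653,.1537])+(x*ax+y*ay)/1e3,.1205]; q=Ti[:3,:3]@w+Ti[:3,3]; print(x,y,(K[0,0]*q[0]/-q[2]+K[0,2]).round(2),(K[1,1]*q[1]/q[2]+K[1,2]).round(2))
E
```

```text
[[ 58  75  85  88  95 108 134 166 187 187 190 195 217 238 248 249 248 247
  247 244]
 [125 163 179 183 188 197 216 237 243 238 233 233 234 236 241 243 244 244
  245 244]
 [179 224 223 225 231 233 233 235 229 212 200 201 196 192 203 224 235 237
  239 242]
 [191 223 180 169 187 196 194 194 186 176 172 176 172 167 160 183 221 222
  220 230]
 [190 231 205 183 175 172 170 171 171 171 172 174 174 170 147 137 185 208
  202 212]
 [189 244 241 226 184 171 172 174 174 175 175 176 177 174 152 148 213 232
  213 198]
 [167 229 229 208 164 159 167 172 175 176 177 176 178 177 155 142 210 237
  217 190]
 [125 158 158 144 124 133 149 158 165 175 177 179 180 178 160 140 197 237
  219 181]
 [112 114 114 112 112 116 124 129 141 159 170 178 182 180 163 143 189 232
  218 177]
 [102  98  96  98 104 105 110 117 122 130 145 162 164 158 143 126 174 228
  220 177]
 [ 96  94  94  96  96  96  99 107 112 116 123 130 125 106  86  95 169 229
  217 170]
 [ 96  96  98  98  97  95  95  97 100 107 113 120 121 109  84 102 177 231
  218 170]]
[[-2 -2 -2 -1 -2 -3 -3 -3 -3 -3 -4 -4 -5 -3 -3 -3 -4 -4 -3 -4]
 [-3 -3 -2 -4 -3 -5 -5 -3 -2 -3 -3 -3 -3 -3 -3 -3 -4 -3 -3 -3]
 [-3 -4 -3 -3 -4 -3 -3 -2 -1 -2 -2 -2  0 -1 -3 -2 -3 -4 -3 -3]
 [-4 -5 -3 -2 -1  0  0  1  3  4  4  3  5  4  2 -2 -2 -3 -4 -5]
 [-3 -3 -4 -2  2  4  3  4  5  4  5  4  5  5  3 -1 -4 -5 -5 -5]
 [-3 -2 -3 -5  1  4  4  4  3  4  4  5  4  4  3 -1 -5 -3 -6 -4]
 [-2 -5 -6 -4  1  4  4  4  4  4  4  4  4  4  3 -1 -4 -3 -6 -3]
 [ 0 -1 -2  0  2  4  4  4  3  4  4  4  4  5  3  1 -5 -4 -7 -4]
 [ 2  2  1  2  2  3  2  2  3  4  3  4  4  4  4  2 -4 -3 -6 -4]
 [ 1  2  3  2  1  1  2  2  3  3  3  3  3  3  3  2 -3 -4 -6 -3]
 [ 0  2  1  1  1  1  1  2  3  2  3  2  1  3  1  0 -4 -4 -5 -4]
 [ 2  2  2  0  2  1  1  2  2  0  2  2  1 -1  0 -3 -4 -6 -5 -3]]
-75 20 207.37 174.69
-75 -20 196.36 176.51
-45 -20 197.64 184.69
-45 20 208.66 182.86
```

Predicted and seen edges differ by about a pixel. I'll do a sub-pixel relative check before lowering.

```bash
python3 - <<'E'
from m import *
t=np.radians(188.1); ax=np.array([np.cos(t),np.sin(t)]); ay=np.array([-ax[1],ax[0]]); C=np.array([.4648,.1531])
c=dict(np.load("top2.npz")); p=c["pixels"].astype(float); g=cv2.GaussianBlur((p[...,0]+p[...,2])/2-p[...,1],(0,0),.6)
def cross(a,th): 
    i=np.where((a[:-1]<th)&(a[1:]>=th))[0][0]; return i+(th-a[i])/(a[i+1]-a[i])
far=[(u,172+cross(g[172:182,u],.5)) for u in range(199,206)]
left=[(193+cross(g[v,193:203],.5),v) for v in range(178,180)]
G=p[...,1]; right=[(207+cross(G[v,207:212],178),v) for v in range(178,183)]
loc=lambda uv,z:(((proj(c,uv,z)[:,:2]-C)@np.c_[ax,ay])*1e3).round(1)
print("far x (want -75)",loc(far,.1205)[:,0]); print("left y (want -20)",loc(left,.1205)[:,1]); print("right y bottom edge (want 20)",loc(right,.0805)[:,1])
s=dict(np.load("side2.npz")); S=s["pixels"].astype(int).sum(2)//3
print(S[150:176:2,222:246])
K=s["K"];Ti=np.linalg.inv(s["world_from_camera"])
for n,x,y,z in(("B end top",75,20,.1205),("B end bot",75,20,.0805),("B in bot",45,20,.0805),("plate corner +x,+y",100,46,.008),("plate far +x",100,-46,.008),("plate corner -x+y",-100,46,.008)):
    w=np.r_[C+(x*ax+y*ay)/1e3,z]; q=Ti[:3,:3]@w+Ti[:3,3]; print(n,(K[0,0]*q[0]/-q[2]+K[0,2]).round(1),(K[1,1]*q[1]/q[2]+K[1,2]).round(1))
E
```

```text
far x (want -75) [-72.2 -72.8 -73.3 -72.7 -72.1 -71.7 -71.9]
left y (want -20) [-20.1 -20. ]
right y bottom edge (want 20) [20.  18.  17.6 17.6 17.3]
[[ 45  45  47  46  45  46  46  45  45  49  64  35  37  37  39  41  38  37
   40  40  39  37  36  34]
 [ 44  46  47  45  46  46  45  44  45  45  39  26  25  26  27  27  26  24
   24  25  24  25  24  25]
 [ 47  46  46  45  47  46  47  60  61  69  65  33  30  39  36  25  24  25
   25  26  27  26  26  27]
 [ 46  46  46  46  45  49  73  90  86  88  84  37  36  53  38  23  25  27
   25  26  26  25  26  25]
 [ 46  45  46  47  46  43  68 135 141  85  85  45  23  34  35  34  40  45
   24  26  24  26  21  55]
 [ 47  47  46  46  47  43  64 119 111  78  79  80  78  79  78  75  67  81
   20  26  25  22  21  63]
 [ 32  34  40  40  48  47  50  70  78  76  77  76  76  77  77  76  56  61
   22  24  25  24  20  55]
 [ 34  33  33  33  33  39  44  72  83  77  77  77  76  76  77  75  55  59
   23  24  22  25  23  43]
 [ 33  32  33  32  33  31  48  89  81  76  77  78  77  76  78  75  48  42
   25  24  23  24  24  28]
 [ 33  32  33  33  33  31  32  42  77  71  69  64  63  65  65  60  46  46
   44  45  47  46  46  48]
 [ 33  33  34  32  33  32  29  24  27  47  61  81  83  85  89 116  32  38
   37  38  38  39  36  37]
 [ 32  34  32  31  32  29  78 169 156 156 154 154 153 153 155 149  34  29
   33  33  32  31  32  31]
 [ 33  32  32  32  28  23  53 126 150 156 156 149 140 139 138 129  58  29
   34  32  33  34  42  31]]
B end top 228.9 158.6
B end bot 229.4 168.5
B in bot 237.8 167.8
plate corner +x,+y 224.1 190.0
plate far +x 222.3 177.3
plate corner -x+y 278.8 185.5
```

The light block's edges straddle the ideal within about 1–2 mm. Lateral bias is about 1 mm towards world +y, and axial is within ±2 mm of 4 mm play. I'll trim 1 mm and lower slowly to just above the saddles.

To row units: -0.001 m is -0.1, 0.036 m is 3.6.

>>> shift_gripper --motion '[[[0,-0.1,-0.1,1,0,0,0],[0,-0.1,-0.1,2,0,0,0],[0,-0.1,-0.1,3,0,0,0],[0,-0.1,-0.1,3.6,0,0,0],[0,-0.1,-0.1,3.6,0,0,0],[0,-0.1,-0.1,3.6,0,0,0]]]'

```text
time_s: 9.7
tcp_pos: [0.4379, 0.1492, 0.0492]
ee_rot: [[-0.99, -0.143, -0.0], [-0.143, 0.99, -0.0], [0.0, -0.0, -1.0]]
wrist_force: [-0.5, 0.3, -3.5]
gripper_width: 0.312
gripper_force: 30.0
```

>>> shift_gripper --motion '[[[0,0,0,0.4,0,0,0],[0,0,0,0.8,0,0,0],[0,0,0,1.2,0,0,0],[0,0,0,1.2,0,0,0],[0,0,0,1.2,0,0,0]]]'

```text
time_s: 10.2
tcp_pos: [0.4378, 0.1492, 0.0375]
ee_rot: [[-0.99, -0.142, -0.0], [-0.142, 0.99, -0.0], [0.0, -0.0, -1.0]]
wrist_force: [-0.2, -0.4, -3.3]
gripper_width: 0.314
gripper_force: 30.0
```

```bash
python3 go.py .4366 .1481 .0305 188.1
```

```text
shift [ 0.0014 -0.0009  0.007 ] turn [-0.01 -0.01  0.09]
```

Shuttle underside is at about 32 mm, between the cheeks, with no side force. Lowering the last 7 mm.

To row units: 0.0055 m is 0.55, 0.004 m is 0.4.

>>> shift_gripper --motion '[[[0,0,0,0.2,0,0,0],[0,0,0,0.4,0,0,0],[0,0,0,0.55,0,0,0],[0,0,0,0.55,0,0,0],[0,0,0,0.55,0,0,0]]]'

```text
time_s: 10.7
tcp_pos: [0.4379, 0.1492, 0.032]
ee_rot: [[-0.99, -0.142, 0.0], [-0.142, 0.99, 0.0], [-0.0, 0.0, -1.0]]
wrist_force: [-0.7, 0.4, -1.7]
gripper_width: 0.314
gripper_force: 30.0
```

>>> shift_gripper --motion '[[[0,0,0,0.1,0,0,0],[0,0,0,0.2,0,0,0],[0,0,0,0.2,0,0,0]]]'

```text
time_s: 11.0
tcp_pos: [0.4379, 0.1492, 0.0304]
ee_rot: [[-0.99, -0.143, 0.0], [-0.143, 0.99, -0.0], [-0.0, -0.0, -1.0]]
wrist_force: [-2.4, 0.0, 3.6]
gripper_width: 0.311
gripper_force: 30.0
```

```bash
python3 -c "
from station import r
s=r.sense();print(s['ee_rot'].T@s['moment'])"
```

```text
[-0.04327649  0.59459297 -0.01472191]
```

Seated contact at the expected height (0.0304 vs 0.0305). Releasing.

>>> shift_gripper --motion '[[[0.65,0,0,0,0,0,0],[0.65,0,0,0,0,0,0],[0.65,0,0,0,0,0,0],[0.65,0,0,0,0,0,0],[0.65,0,0,0,0,0,0],[0.65,0,0,0,0,0,0]]]'

```text
time_s: 11.6
tcp_pos: [0.4379, 0.1492, 0.0299]
ee_rot: [[-0.99, -0.142, -0.0], [-0.142, 0.99, -0.0], [0.0, -0.0, -1.0]]
wrist_force: [-0.5, 0.2, -0.0]
gripper_width: 0.641
gripper_force: 0.0
```

>>> shift_gripper --motion '[[[0.65,0,0,-2,0,0,0],[0.65,0,0,-5,0,0,0],[0.65,0,0,-9,0,0,0],[0.65,0,0,-13,0,0,0],[0.65,0,-4,-16,0,0,0],[0.65,0,-9,-16,0,0,0],[0.65,0,-14,-16,0,0,0],[0.65,0,-19,-16,0,0,0]]]'

```text
time_s: 12.4
tcp_pos: [0.4649, -0.0404, 0.1905]
ee_rot: [[-0.99, -0.144, 0.001], [-0.144, 0.99, 0.0], [-0.001, 0.0, -1.0]]
wrist_force: [1.3, -1.3, 0.5]
gripper_width: 0.645
gripper_force: 0.0
```

>>> shift_gripper --motion '[[[0.65,0,-5,0,0,0,0],[0.65,0,-5,0,0,0,0],[0.65,0,-5,0,0,0,0]]]'

```text
time_s: 12.7
tcp_pos: [0.4717, -0.0896, 0.1896]
ee_rot: [[-0.99, -0.139, -0.001], [-0.139, 0.99, 0.0], [0.001, 0.0, -1.0]]
wrist_force: [0.4, 0.6, 0.3]
gripper_width: 0.654
gripper_force: 0.0
```

```bash
python3 - <<'E'
from m import *
c=r.capture("top"); np.savez("top3.npz",**c); a=c["pixels"][160:240,180:240]; a=cv2.resize(a,None,fx=6,fy=6,interpolation=cv2.INTER_CUBIC)
c=r.capture("side"); np.savez("side3.npz",**c); b=c["pixels"][140:220,215:285]; b=cv2.resize(b,None,fx=6,fy=6,interpolation=cv2.INTER_CUBIC)
cv2.imwrite("pics/z6.png",np.hstack([a,b])[...,::-1])
E
```

```text
(no output)
```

View pics/z6.png

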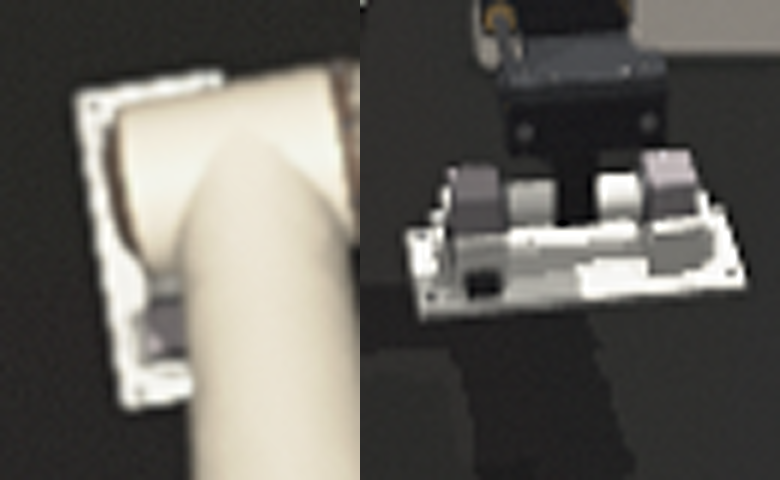

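The shuttle lies between the saddles in the side panel (blocks at (475,200) and (668,180)), but the arm hides it from above. I'll move clear and check that it's flat.

The manual's scale: shifts go in cm and turns go in units of 10 degrees. Converting my numbers, -0.2 m is -20, -0.15 m is -15.

>>> shift_gripper --motion '[[[0.65,0,-5,0,0,0,0],[0.65,0,-10,0,0,0,0],[0.65,0,-15,0,0,0,0],[0.65,0,-20,0,0,0,0],[0.65,0,-20,0,0,0,0],[0.65,0,-20,0,0,0,0]]]'

```text
time_s: 13.4
tcp_pos: [0.5008, -0.2857, 0.1893]
ee_rot: [[-0.99, -0.143, -0.001], [-0.143, 0.99, 0.001], [0.001, 0.001, -1.0]]
wrist_force: [0.3, 0.9, 0.3]
gripper_width: 0.65
gripper_force: 0.0
```

```bash
python3 - <<'E'
from m import *
c=r.capture("top"); a=c["pixels"][160:240,180:240]; a=cv2.resize(a,None,fx=6,fy=6,interpolation=cv2.INTER_CUBIC)
d=r.capture("side"); b=d["pixels"][140:220,215:285]; b=cv2.resize(b,None,fx=6,fy=6,interpolation=cv2.INTER_CUBIC)
cv2.imwrite("pics/z7.png",np.hstack([a,b])[...,::-1])
# top-face heights, depth averaged over 6 more frames
t=np.radians(188.1); ax=np.array([np.cos(t),np.sin(t)]); ay=np.array([-ax[1],ax[0]])
H=[[],[]]
for i in range(6):
    w=pts(r.capture("top")); L=(w[...,:2]-[.4648,.1531])@np.c_[ax,ay]*1e3
    for k,x in enumerate((60,-60)):
        m=(abs(L[...,0]-x)<10)&(abs(L[...,1])<14); H[k]+=list(w[m][:,2])
for h in H: print(len(h),np.median(h).round(4),(np.std(h)/len(h)**.5).round(4))
E
```

```text
248 0.0651 0.0003
242 0.0661 0.0003
```

View pics/z7.png

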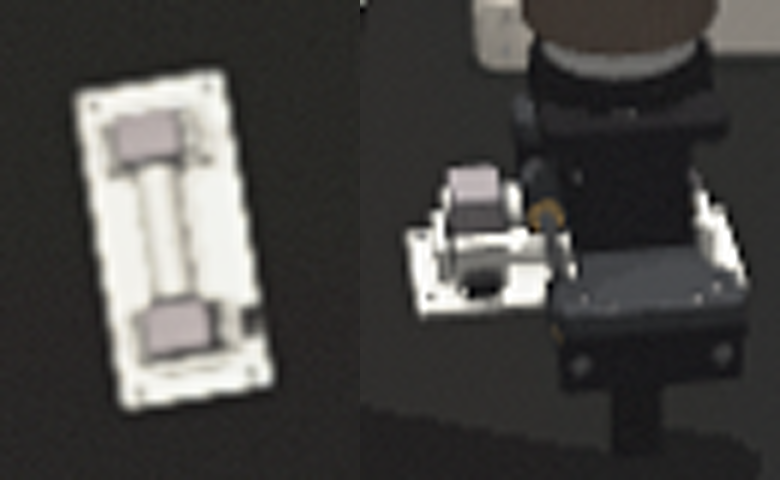

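Seen from above, the shuttle sits in both saddles with block tops at crop (148,137) and (180,325), parallel to the plate. Their heights are 65.1 and 66.1 mm (expected 65 when flat; about 7 mm higher at the pin if it were up). It's flat with the pin pressed, so I'm handing in.

```bash
python3 -c "
from station import r
print(r.finish_job())"
```

```text
the job is handed in; nothing more can be done
None
```

The shuttle is docked and handed in after about 14 s of robot time: it lies flat in both saddles with the heavy end over the sensing pin, as the block-top heights show (65.1 mm at the pin end, 66.1 mm at the other, 65 mm expected); the hand-in returned no verdict, and I didn't re-measure the beaker, vial and bottle, though no move came near them.

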